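Change over the carriers of a three-lane plate deck

TASK

Only one carrier of the plate deck may stand out at a time: with the fingertips push the empty carrier, which was left part-way out, fully home, and then hook a fingertip behind the upright lip of the carrier that holds the flat well plate and draw it out along its rail to its front stop. Grip and lift nothing, do not touch the plate, and let it ride along in its nest. Keep the tube-rack carrier home and leave everything else where it is.

Things in the scene. Friction and masses are not known exactly. Their poses are not given: they have to be found in the camera images.
- empty (a joint): how far the EMPTY carrier (nothing lies in its tray) stands out of its home place: 0 = fully home, 0.100 m = fully out at the front stop. It starts 45 to 80 mm out. All three carriers slide along straight rails parallel to the deck's x axis, stay where they are left and need about 2 N to slide.
- loaded (a joint): the same for the LOADED carrier, the one whose tray holds the flat well plate. Starts home at 0; the front stop is at 0.100 m.
- racked (a joint): the same for the RACKED carrier, whose tray holds the tube rack. Starts home at 0 and must stay there.
- empty_well (a point): centre of the floor of the EMPTY carrier's finger well, 28 mm above the work surface, moves with it. x points along the rail towards home (away from the robot), y to the left, z up. Carriers are alike, plain aluminium, 96 mm wide. From here: flat well x -25 to +25 mm, open at both sides; lip x -33 to -25; face plate x -39 to -33; nest for a load, with 6 mm high rim, x +25 to +164.
- loaded_well (a point): centre of the floor of the LOADED carrier's finger well, 28 mm above the work surface, moves with it. x points along the rail towards home (away from the robot), y to the left, z up. Same measures as the empty carrier.
- racked_well (a point): centre of the floor of the RACKED carrier's finger well, 28 mm above the work surface, moves with it. x points along the rail towards home (away from the robot), y to the left, z up. Same measures as the empty carrier.
- empty_lip: the EMPTY carrier's upright lip, aluminium, 8 x 90 x 26 mm (x, y, z); origin at the centre of its underside, level with the well floor; a fingertip hooks behind its +x side. Its top is 54 mm above the work surface. Axes as the well's.
- empty_face: the EMPTY carrier's grey face plate on the robot's side of the lip, 6 x 96 x 30 mm; origin at the centre of its underside, 8 mm below the well floor (top 50 mm above the work surface). Axes as the well's.
- loaded_lip: the LOADED carrier's upright lip, aluminium, 8 x 90 x 26 mm (x, y, z); origin at the centre of its underside, level with the well floor; a fingertip hooks behind its +x side. Its top is 54 mm above the work surface. Axes as the well's.
- loaded_face: the LOADED carrier's grey face plate on the robot's side of the lip, 6 x 96 x 30 mm; origin at the centre of its underside, 8 mm below the well floor (top 50 mm above the work surface). Axes as the well's.
- deck: fixed three-lane plate deck: dark slab 410 x 470 x 14 mm (x -150 to +260 mm), rails to 20 mm height, white housing 99 mm high at its back (x +175 to +260), a ledge at each side. Origin on the work surface; x points away from the robot along the rails, y left. A carrier at home has its well centre at x 0 and y -104, 0 or +104 mm; which is in which lane varies.
- plate: flat white 96-well plate, 128 x 86 x 14.4 mm, lying loose in the nest of the loaded carrier; origin at the centre of its underside, 94.5 mm behind (+x of) the carrier's well centre and level with the well floor.
- rack: white tube rack with 24 capped tubes, 124 x 82 mm, 54 mm high, loose in the nest of the racked carrier; origin at the centre of its underside, 94.5 mm behind that carrier's well centre. Leave it alone.
- reagent: small amber bottle, 42 mm diameter, 85 mm high, standing on the deck's left ledge (y about +196 mm in the deck's frame), top about 100 mm above the work surface; origin at its foot. Leave it alone.
- beaker: small clear cup, 52 mm diameter, 60 mm high, standing on the deck's right ledge (y about -196 mm in the deck's frame); origin at its foot. Leave it alone.
- tipbox: pipette-tip box, 118 x 78 x 63 mm, on the table left of the deck; origin at the centre of its underside. Leave it alone.
- calculator: calculator, 150 x 85 x 19 mm, on the table right of the deck; origin at the centre of its underside. Leave it alone.
- pen: orange pen, 147 mm long, 10 mm thick, on the table to the right; origin at the middle of its underside. Leave it alone.
- pipette: multichannel pipette lying on the table to the left, 240 mm long, 85 mm wide, 26 mm high; origin under its middle. Leave it alone.

How it is judged:
By the outcome, as a careful person would: the job done as asked, in the order asked, and still so for the second after the job is handed in, with the robot touching nothing.
It also fails if it takes over 45 s, if anything falls off the work surface, if the arm or the gripper's body presses on something with over 40 N, if the wrist force passes 120 N, or if a joint passes its speed limit or range.

ROBOT

A 7-joint arm with a two-finger parallel gripper is mounted at the origin on the work surface. World frame = base frame: x ahead of the robot, y to its left, z up, the work surface at z = 0. Lengths are in m, angles in rad, forces in N, time in s.
With the tool pointing down it reaches from about 0.4 to 0.875 m from the base axis. Payload 19.3 kg.
Tool frame: the origin (TCP) lies midway between the tips of the shut fingers; the grasp point (between the pads) lies bot.grip_point_offset behind it (bot.grip_point_offset is the distance from the TCP to the grasp point, in m); z points along the fingers, y is the direction in which the jaws open and shut (so a half turn about z gives the same grasp; the last joint's range is limited). The gripper opens to 85 mm and grips with 20 to 120 N. Pads are 22 mm wide; open, the fingers measure 114 mm over their backs; the gripper's body (76 mm by 85 mm) begins 54 mm behind the grasp point. The pads swing forward as they close: fully open they stand 13 mm farther back than shut.
Start: joints at [-1.177, 0.521, -0.036, 1.599, 0.021, 1.021, -0.113], TCP at [0.28, 0.559, 0.231] pointing down, gripper open.
Joint ranges: [-2.91, 2.91], [-0.3, 2.13], [-1.5, 1.42], [0.17, 2.43], [-1.26, 4.41], [0.16, 1.93], [-2.52, 2.52]. Speed limits (rad/s): [1.89, 1.89, 2.39, 2.39, 3.01, 3.01, 3.01].

INTERFACE

Orientations are given as [roll, pitch, yaw] about the fixed x, y, z axes, in that order (R = Rz(yaw) Ry(pitch) Rx(roll)).
In Python, from workcell import bot gives the robot as it stands.
- The arm moves only by the tool servo_tool, never from a script. Its argument "rows" is a list that holds one entry, the list of rows, each a list of 6 numbers: the shift along the tool's x, y, z in cm, then the turn, a rotation vector about the tool's x, y, z in degrees. A call has 1 to 5 rows; each row shifts and turns the commanded pose from where the row before left it, along the tool's axes as they then stand; what a row does not reach is not made up. A row lasts 1/8 s, in which the tool goes at most 62.5 mm and 10.7 degrees, less where a joint would pass 70% of its speed; a pose out of reach is approached as far as the arm can. A call is refused whole if a number of a shift passes 6.25 or a number of a turn 10.7, either way. A call with a gripper value outside its range is refused whole. "grip" is the opening, from -1 (shut) to 1 (fully open), so that 0 is half open, set as the call begins (left out, the last holds). The fingers move at their own pace and stop on an object; "squeeze" is the grip in N (left out, the last holds). Time passes only in rows, so rows that do not move let the fingers close. It gives the time, the measured TCP pose, the force and the opening at its end, in the units of the state.
- bot.observe(): the state, without advancing time (a new reading comes with each control period).
- bot.grab_frame(name): name is "scene" or "top" or "wrist"; returns a dict with "image" (420x560x3 uint8, red, green, blue), "K" (3x3 intrinsics, pixels), "R" (3x3) and "t" (3): a world point X has camera coordinates R X + t; the wrist camera has in their place "mount" (4x4, takes a point from camera to tool coordinates, whose origin is the TCP and whose axes are the flange's). Camera axes: x right, y down, z forward; pixel columns grow to the right and rows downward; lengths in m; the calibration is good to about 2 mm. The wrist camera is an equidistant fisheye: a pixel r from the principal point sees the ray r / f radians off the axis. A picture is of the moment at which its call begins: read the wrist's pose just before it. There is no depth.
- bot.job_done(): hands the job in, once; it reports no verdict.
The state is a dict: "clock": time; "qpos": joint angles; "qd": joint speeds; "joint_efforts": joint torques, N m; "position": TCP position; "tool_rot": TCP orientation; "force": force on the tool from outside, world axes, zero at the start; "moment": the same for the moment, N m; "grip_width": finger opening in m.
Only numpy, scipy, OpenCV 4.12 (cv2) and the standard library are available. Lean on these libraries where they do the work, as an engineer would, in place of code of your own. Each camera call takes 0.05 s, during which the arm holds its last target.

## Working session

There is one attempt and no reset: what is moved stays moved. The work goes in short steps, Python scripts to look and compute and a tool call to move; the robot and the scene stay as the last step left them, time stands still between calls to the robot, and variables do not carry over. Pictures are saved under pics/ and viewed, and the job is handed in when it is done.

Besides the shell and the picture viewer there is one more tool, called after "Request:" by a JSON object that holds its "name" and its "arguments", one argument or row to a line. servo_tool: Moves the arm, as the interface text tells. Its arguments: {"type":"object","properties":{"rows":{"type":"array"},"grip":{"type":"number"},"squeeze":{"type":"number"}},"required":["rows"]}

```bash
ls; mkdir -p pics; python3 - <<'E'
from workcell import bot
import cv2
s=bot.observe();print(s, bot.grip_point_offset)
for n in("scene","top"):
    f=bot.grab_frame(n);cv2.imwrite(f"pics/{n}0.png",f["image"][:,:,::-1]);print(n,f["K"],f["R"],f["t"])
E
```

```text
pics
{'clock': 0.0, 'qpos': array([-1.17720614,  0.52201593, -0.03631919,  1.59999621,  0.02118186,
        1.02112136, -0.11283031]), 'qd': array([-0.00050002, -0.00082909, -0.00165486, -0.0010644 , -0.00073652,
       -0.00011728,  0.00041662]), 'joint_efforts': array([ 1.29288455e-03, -9.27109408e+01,  1.98048055e+00, -3.69885671e+01,
        1.78814266e-02,  9.08130925e-03,  7.87930190e-06]), 'position': array([0.27946867, 0.55865468, 0.23072885]), 'tool_rot': array([-3.14043837e+00,  7.21085828e-05,  2.67774541e+00]), 'force': array([-0.07337702, -0.38426466, -0.05230553]), 'moment': array([ 0.04291708,  0.03720885, -0.00342102]), 'grip_width': 0.085448199739873} 0.0187
scene [[520.51324598   0.         269.46284616]
 [  0.         520.51324598 208.46288357]
 [  0.           0.           1.        ]] [[-0.59271437  0.80520851 -0.01813639]
 [ 0.6003542   0.42668593 -0.67639777]
 [-0.5369027  -0.41179894 -0.7363132 ]] [ 0.32235957 -0.27995479  1.75148411]
top [[501.23462852   0.         268.80726769]
 [  0.         501.23462852 198.0707971 ]
 [  0.           0.           1.        ]] [[-0.02397047 -0.99966596 -0.00966313]
 [-0.99826624  0.02445444 -0.05353962]
 [ 0.05375805  0.008363   -0.99851897]] [0.02525499 0.52676776 1.17318759]
```

View pics/top0.png

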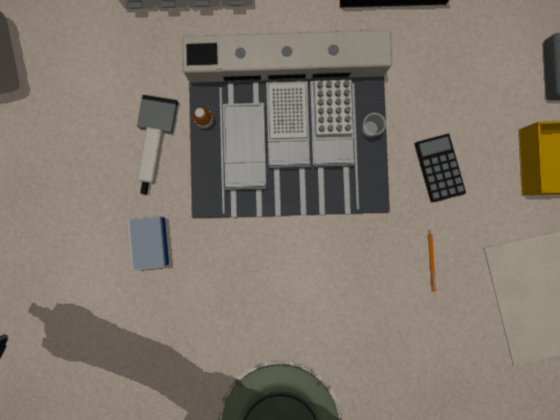

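View pics/scene0.png

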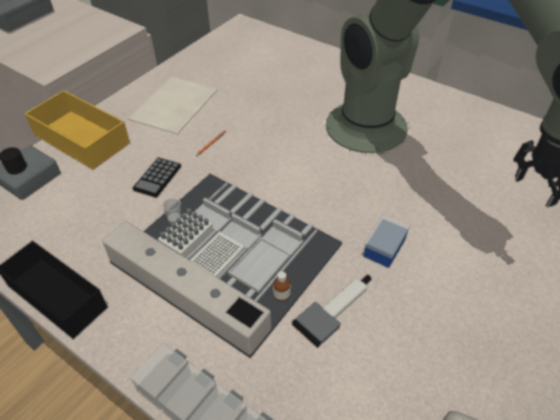

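The top view shows the empty carrier in the left lane (cols 222-266, front edge about row 189), part-way out. The plate carrier is in the middle lane (front about row 166) and the rack carrier in the right lane. I'll measure these next.

```bash
cat > h.py <<'E'
import numpy as np
def ray(f,u,v,z):
    K,R,t=[np.array(f[k]) for k in("K","R","t")]
    d=R.T@np.linalg.solve(K,[u,v,1]); c=-R.T@t
    return c+d*(z-c[2])/d[2]
def proj(f,X):
    p=np.array(f["K"])@(np.array(f["R"])@np.array(X)+np.array(f["t"])); return p[:2]/p[2]
E
python3 - <<'E'
from workcell import bot
import cv2,numpy as np
from h import *
f=bot.grab_frame("top");im=f["image"]
b=im[:,:,::-1].copy()
c=b[60:225,180:400];cv2.imwrite("pics/crop0.png",cv2.resize(c,None,fx=3.6,fy=3.6,interpolation=cv2.INTER_CUBIC))
g=im.max(2); m=((g<75)).astype(np.uint8); m[:70]=0;m[225:]=0;m[:,:175]=0;m[:,400:]=0
m=cv2.morphologyEx(m,cv2.MORPH_CLOSE,np.ones((3,3)))
n,l,st,_=cv2.connectedComponentsWithStats(m);print(st[st[:,4]>200])
# front edge and sides
pts=[]
for u in range(205,380,10):
    col=g[195:230,u].astype(int); v=195+np.argmax(np.diff(col)); pts.append((u,v+.5))
F=[ray(f,u,v+0.5-.5,0.014)[:2] for u,v in pts]; F=np.array(F)
p=np.polyfit(F[:,1],F[:,0],1);print("front x=a*y+b",p,np.abs(np.polyval(p,F[:,1])-F[:,0]).max())
L=[];Rr=[]
for v in range(140,212,6):
    r=g[v].astype(int); a=np.diff(r)
    u=180+np.argmin(a[180:200])+.5; L.append(ray(f,u,v,.014)[:2])
    u=380+np.argmax(a[380:396])+.5; Rr.append(ray(f,u,v,.014)[:2])
for E in(L,Rr):
    E=np.array(E);p=np.polyfit(E[:,0],E[:,1],1);print("side y=a x+b",p,np.abs(np.polyval(p,E[:,0])-E[:,1]).max())
for u in(245,289,333):
    print(u,[(v,int(g[v,u])) for v in range(120,196)])
E
```

```text
[[     0      0    560    420 220752]
 [   186     70    203    148  13746]
 [   234    189     23     28    537]]
front x=a*y+b [-0.00864385  0.48470517] 0.003087208792262819
side y=a x+b [0.01460474 0.188298  ] 0.0011217712771531274
side y=a x+b [ 0.00676279 -0.27433564] 0.0011252913868198822
245 [(120, 147), (121, 148), (122, 148), (123, 148), (124, 149), (125, 148), (126, 149), (127, 148), (128, 148), (129, 149), (130, 149), (131, 149), (132, 148), (133, 149), (134, 150), (135, 149), (136, 149), (137, 149), (138, 149), (139, 149), (140, 150), (141, 150), (142, 150), (143, 150), (144, 150), (145, 149), (146, 149), (147, 149), (148, 149), (149, 149), (150, 149), (151, 148), (152, 149), (153, 149), (154, 149), (155, 150), (156, 149), (157, 149), (158, 148), (159, 149), (160, 149), (161, 142), (162, 136), (163, 141), (164, 148), (165, 148), (166, 147), (167, 147), (168, 147), (169, 147), (170, 148), (171, 148), (172, 147), (173, 147), (174, 147), (175, 147), (176, 148), (177, 147), (178, 147), (179, 146), (180, 146), (181, 147), (182, 144), (183, 143), (184, 145), (185, 136), (186, 1
[... 1170 characters left out ...]
1), (135, 81), (136, 93), (137, 122), (138, 137), (139, 130), (140, 135), (141, 144), (142, 144), (143, 144), (144, 143), (145, 144), (146, 144), (147, 145), (148, 144), (149, 144), (150, 144), (151, 144), (152, 143), (153, 143), (154, 144), (155, 143), (156, 142), (157, 142), (158, 143), (159, 143), (160, 144), (161, 141), (162, 120), (163, 86), (164, 89), (165, 76), (166, 46), (167, 39), (168, 39), (169, 46), (170, 57), (171, 59), (172, 58), (173, 57), (174, 57), (175, 55), (176, 56), (177, 56), (178, 56), (179, 56), (180, 56), (181, 56), (182, 58), (183, 57), (184, 59), (185, 56), (186, 57), (187, 56), (188, 56), (189, 57), (190, 57), (191, 57), (192, 56), (193, 56), (194, 58), (195, 57)]
```

View pics/crop0.png

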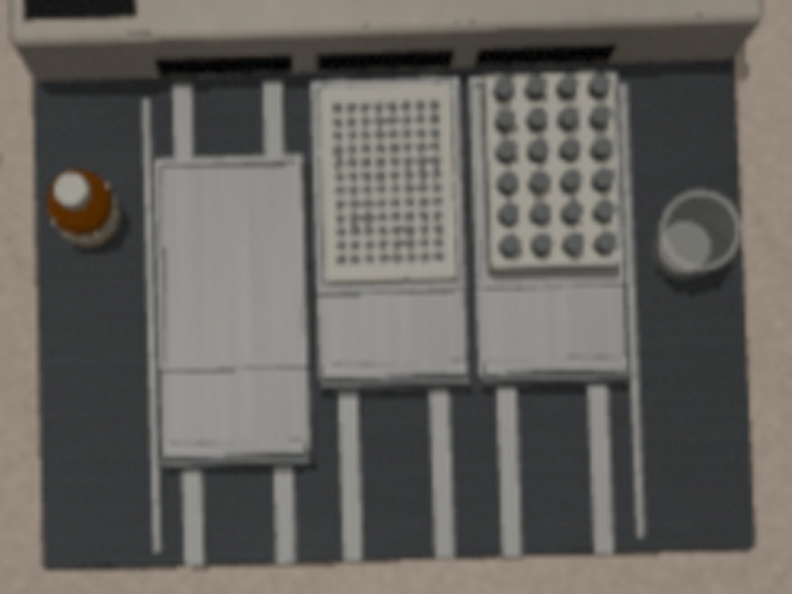

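```bash
python3 - <<'E'
from workcell import bot
import cv2,numpy as np
from h import *
f=bot.grab_frame("top");s=bot.grab_frame("scene")
th=0.0097;c,si=np.cos(th),np.sin(th);R=np.array([[c,-si],[si,c]]);o=np.array([.635,-.0365])
def dk(p): return R.T@(p[:2]-o)
for n,u,v,z in[("E rim",245,162,.034),("E facetop front",245,186.2,.050),("E facebot",245,188.5,.020),
 ("L rim",289,141,.034),("L facetop",289,164.5,.05),("R rim",333,139.3,.034),("R facetop",333,162.5,.05),("L bot",289,166.8,.02),
 ("E lat left",224.5,185,.05),("E lat r",265.5,185,.05)]:
    print(n,(dk(ray(f,u,v,z))*1000).round(1))
W=lambda x,y,z:np.r_[R@[x,y]+o,z]
img=cv2.resize(s["image"][160:360,90:360,::-1],None,fx=2.9,fy=2.9,interpolation=cv2.INTER_CUBIC)
for X in[(-.15,.235,.014),(-.15,-.235,.014),(-.039,-.048,.05),(-.039,.048,.05),(.26,.235,.099),(.26,-.235,.099),(.175,.235,.099),(.175,-.235,.099)]:
    p=(proj(s,W(*X))-[90,160]+.5)*2.9
    cv2.circle(img,tuple(int(a) for a in p),3,(0,0,255),1)
cv2.imwrite("pics/s1.png",img)
img=cv2.resize(f["image"][20:230,175:405,::-1],None,fx=2.8,fy=2.8,interpolation=cv2.INTER_CUBIC)
for X in[(-.15,.235,.014),(-.15,-.235,.014),(-.033,-.045,.054),(-.033,.045,.054),(-.033,-.045-.104,.054),(-.033,.045-.104,.054),(.26,.235,.099),(.26,-.235,.099),(.175,.235,.099),(.175,-.235,.099)]:
    p=(proj(f,W(*X))-[175,20]+.5)*2.8
    cv2.circle(img,tuple(int(a) for a in p),3,(0,0,255),1)
cv2.imwrite("pics/t1.png",img)
E
```

```text
E rim [-22.  102.7]
E facetop front [-80.  103.6]
E facebot [-83.1 105.4]
L rim [23.8 -1.9]
L facetop [-33.4   0.6]
R rim [  24.2 -105. ]
R facetop [ -32.3 -100.8]
L bot [-35.2  -0.2]
E lat left [-75.6 150.7]
E lat r [-78.9  56.3]
```

View pics/s1.png

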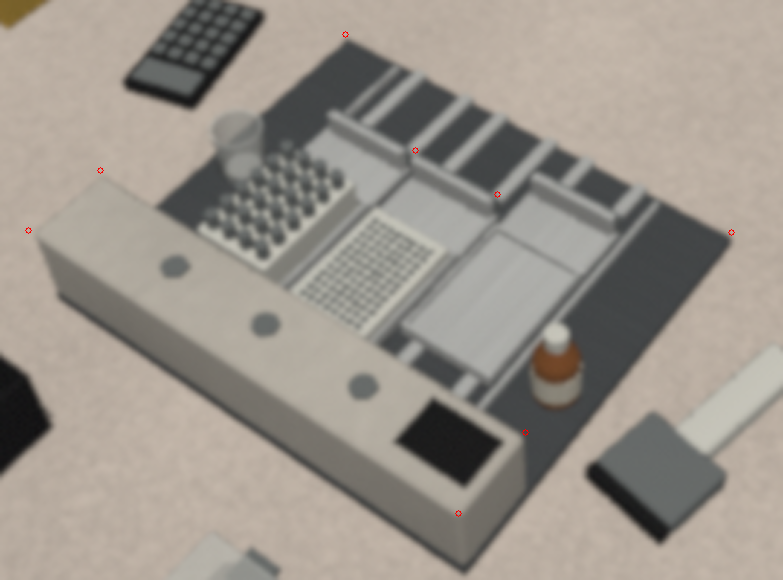

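View pics/t1.png

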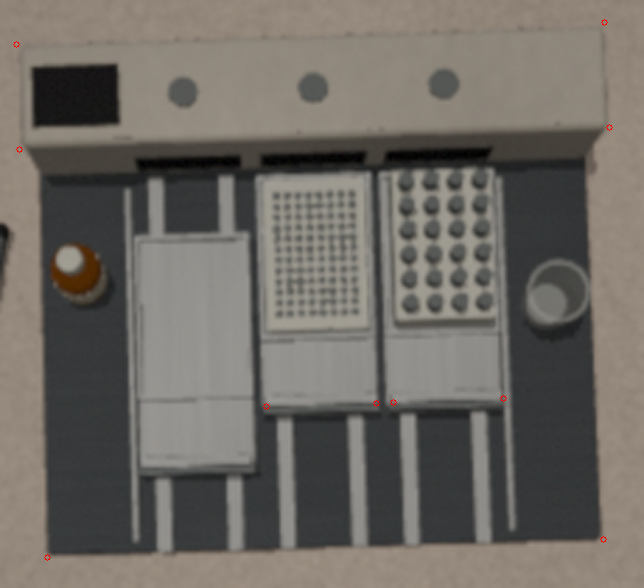

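Request:
{"name": "servo_tool", "arguments": {
  "rows": [
    [[0,0,0,0,0,-9],[0,0,0,0,0,-9],[0,0,0,0,0,-9],[-2.2,-4.9,0,0,0,0],[-2.2,-4.9,0,0,0,0]]
  ],
  "grip": -1
}}

```text
clock: 0.88
position: [0.3247, 0.46, 0.231]
tool_rot: [-3.141, -0.0, -3.133]
force: [1.2, 1.1, 0.0]
grip_width: -0.0001
```

Request:
{"name": "servo_tool", "arguments": {
  "rows": [
    [[-2.2,-4.9,0,0,0,0],[-2.2,-4.9,0,0,0,0],[-2.2,-4.9,0,0,0,0],[-2.2,-4.9,0,0,0,0],[-2.2,-4.9,0,0,0,0]]
  ]
}}

```text
clock: 1.5
position: [0.4367, 0.2155, 0.2314]
tool_rot: [3.141, 0.0, -3.134]
force: [0.9, 1.3, 0.2]
grip_width: -0.0001
```

Request:
{"name": "servo_tool", "arguments": {
  "rows": [
    [[-2.2,-4.9,0,0,0,0],[-2.2,-4.9,0,0,0,0],[-2.2,-4.9,0,0,0,0],[0,0,2,0,0,0],[0,0,0,0,0,0]]
  ]
}}

```text
clock: 2.12
position: [0.5026, 0.0702, 0.2104]
tool_rot: [-3.141, -0.002, -3.135]
force: [-0.1, 0.5, 0.1]
grip_width: -0.0001
```

Request:
{"name": "servo_tool", "arguments": {
  "rows": [
    [[0.2,-0.3,4,0,0,0],[0,0,4,0,0,0],[0,0,4,0,0,0],[0,0,0,0,0,0]]
  ]
}}

```text
clock: 2.62
position: [0.4999, 0.0681, 0.0901]
tool_rot: [-3.141, -0.004, -3.133]
force: [-0.6, 0.1, 0.8]
grip_width: 0.0001
```

```bash
python3 - <<'E'
from workcell import bot
import cv2
print(bot.observe()["position"])
a=bot.grab_frame("wrist");cv2.imwrite("pics/w2.png",a["image"][:,:,::-1])
a=bot.grab_frame("scene");cv2.imwrite("pics/s2.png",cv2.resize(a["image"][120:350,90:390,::-1],None,fx=2.6,fy=2.6))
E
```

```text
[0.49993287 0.06813825 0.09008873]
```

View pics/w2.png

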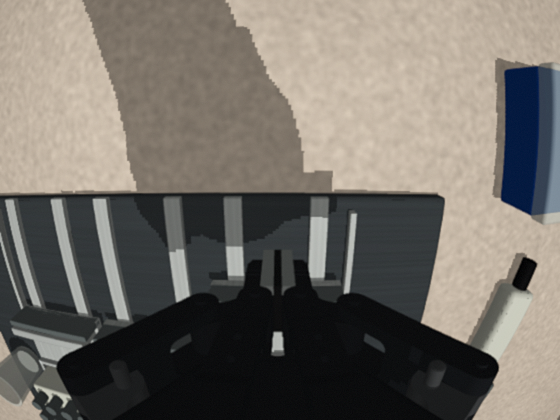

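View pics/s2.png

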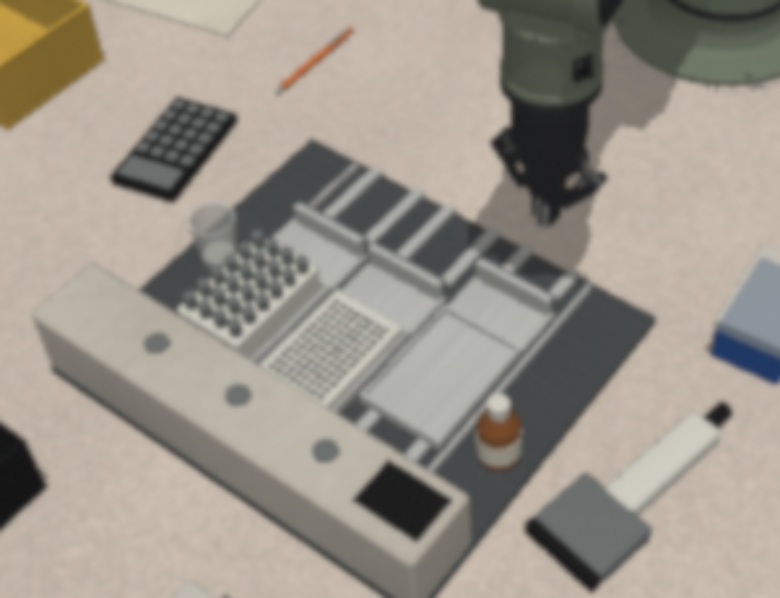

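The scene view shows the shut fingers directly in front of the empty carrier's face, with free space all round. I'll go down and push.

Request:
{"name": "servo_tool", "arguments": {
  "rows": [
    [[0,0,3,0,0,0],[0,0,2.5,0,0,0],[0,0,0,0,0,0],[-1,0,0,0,0,0],[-1,0,0,0,0,0]]
  ]
}}

```text
clock: 3.35
position: [0.5231, 0.068, 0.0378]
tool_rot: [3.141, 0.002, -3.134]
force: [-0.3, -1.0, 0.8]
grip_width: 0.0001
```

Request:
{"name": "servo_tool", "arguments": {
  "rows": [
    [[-1,0,0,0,0,0],[-0.7,0,0,0,0,0],[-0.7,0,0,0,0,0],[-0.7,0,0,0,0,0],[-0.7,0,0,0,0,0]]
  ]
}}

```text
clock: 3.98
position: [0.5595, 0.0679, 0.0362]
tool_rot: [-3.141, -0.0, -3.134]
force: [-2.5, -0.4, 1.2]
grip_width: -0.0004
```

Request:
{"name": "servo_tool", "arguments": {
  "rows": [
    [[-0.5,0,0,0,0,0],[-0.5,0,0,0,0,0],[-0.4,0,0,0,0,0],[-0.3,0,0,0,0,0],[0,0,0,0,0,0]]
  ]
}}

```text
clock: 4.6
position: [0.5767, 0.0683, 0.0363]
tool_rot: [3.141, 0.001, -3.134]
force: [0.3, 0.2, 0.8]
grip_width: -0.0
```

Request:
{"name": "servo_tool", "arguments": {
  "rows": [
    [[-0.2,0,0,0,0,0],[-0.2,0,0,0,0,0],[-0.1,0,0,0,0,0],[0,0,0,0,0,0]]
  ]
}}

```text
clock: 5.1
position: [0.5815, 0.0682, 0.0363]
tool_rot: [3.141, 0.0, -3.134]
force: [-0.8, 0.8, -0.5]
grip_width: -0.0001
```

Request:
{"name": "servo_tool", "arguments": {
  "rows": [
    [[-0.2,0,0,0,0,0],[-0.2,0,0,0,0,0]]
  ]
}}

```text
clock: 5.35
position: [0.5846, 0.0682, 0.0362]
tool_rot: [-3.141, -0.002, -3.134]
force: [-12.9, 0.7, 9.1]
grip_width: 0.0005
```

Request:
{"name": "servo_tool", "arguments": {
  "rows": [
    [[-0.15,0,0,0,0,0],[-0.15,0,0,0,0,0]]
  ]
}}

```text
clock: 5.6
position: [0.5847, 0.0681, 0.0359]
tool_rot: [-3.141, -0.007, -3.134]
force: [-30.9, 1.4, 25.3]
grip_width: 0.0001
```

Request:
{"name": "servo_tool", "arguments": {
  "rows": [
    [[-0.15,0,0,0,0,0],[-0.15,0,0,0,0,0]]
  ]
}}

```text
clock: 5.85
position: [0.5848, 0.0682, 0.0358]
tool_rot: [-3.14, -0.013, -3.134]
force: [-50.3, 1.6, 42.9]
grip_width: -0.0001
```

The force jumped to 50 N with no further travel, so the carrier is against its home stop. I'll back off and look.

Request:
{"name": "servo_tool", "arguments": {
  "rows": [
    [[0.6,0,0,0,0,0],[1,0,0,0,0,0],[2,0,0,0,0,0],[0,0,-4,0,0,0],[0,0,-4,0,0,0]]
  ]
}}

```text
clock: 6.48
position: [0.555, 0.0679, 0.1172]
tool_rot: [-3.141, -0.0, -3.134]
force: [0.6, -0.9, 0.5]
grip_width: 0.0001
```

```bash
python3 - <<'E'
from workcell import bot
import cv2
s=bot.observe();print(s["position"],s["force"])
for n in("top",):
    a=bot.grab_frame(n);cv2.imwrite("pics/t3.png",cv2.resize(a["image"][60:225,180:400,::-1],None,fx=3.6,fy=3.6,interpolation=cv2.INTER_CUBIC))
a=bot.grab_frame("scene");cv2.imwrite("pics/s3.png",cv2.resize(a["image"][120:350,90:390,::-1],None,fx=2.6,fy=2.6))
E
```

```text
[0.55499997 0.06790207 0.11721694] [ 0.59243604 -0.94731783  0.4896763 ]
```

View pics/t3.png

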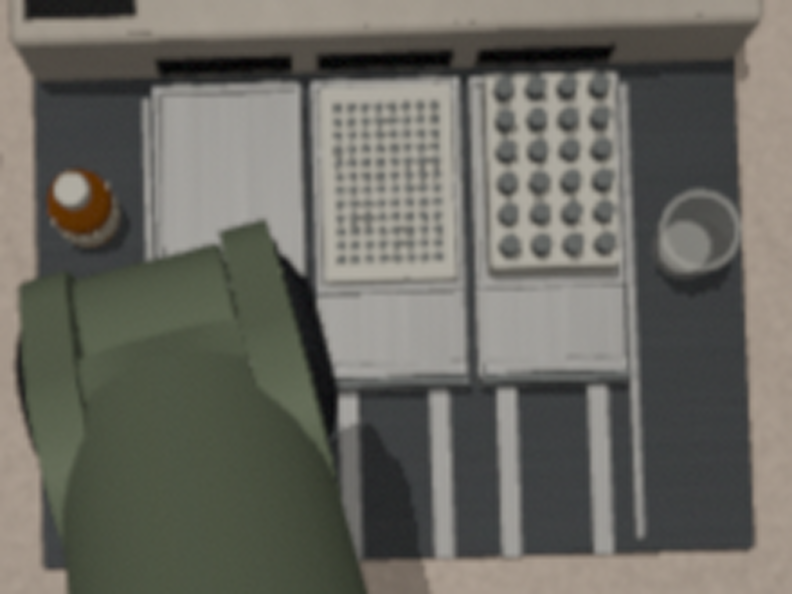

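View pics/s3.png

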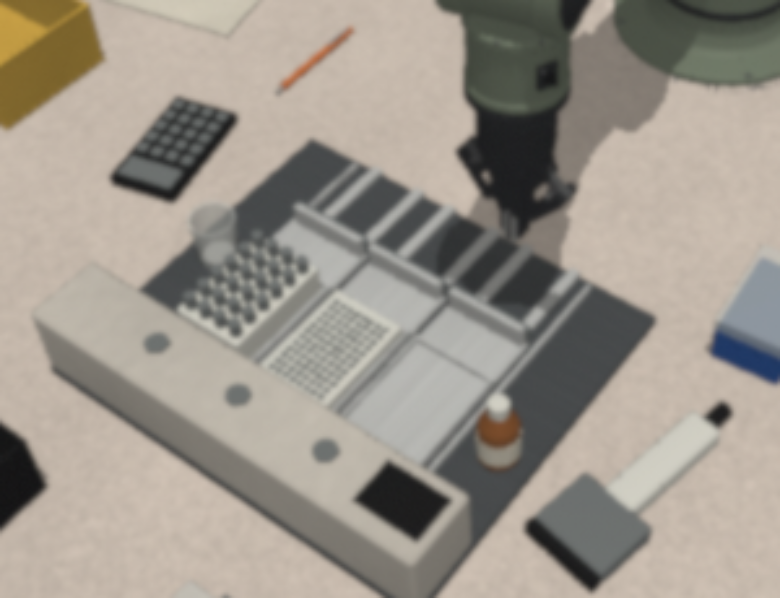

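The empty carrier is home, with all three faces in line. The plate's well centre should be near (0.6355, -0.0365). I'll move above it and look before going down.

Request:
{"name": "servo_tool", "arguments": {
  "rows": [
    [[-1.5,-3.5,0,0,0,0],[-2,-3.5,0,0,0,0],[-2,-3.4,0,0,0,0],[-2,0,0,0,0,0],[0,0,2,0,0,0]]
  ]
}}

```text
clock: 7.2
position: [0.6325, -0.0358, 0.0961]
tool_rot: [3.142, 0.003, -3.135]
force: [0.9, -0.2, -0.7]
grip_width: 0.0
```

Request:
{"name": "servo_tool", "arguments": {
  "rows": [
    [[0,0,2.0,0,0,0],[0,0,0,0,0,0]]
  ]
}}

```text
clock: 7.45
position: [0.6292, -0.0351, 0.074]
tool_rot: [-3.142, -0.004, -3.134]
force: [-0.0, -0.4, 0.7]
grip_width: -0.0
```

```bash
python3 - <<'E'
from workcell import bot
import cv2
s=bot.observe();print(s["position"],s["force"])
a=bot.grab_frame("wrist");cv2.imwrite("pics/w4.png",a["image"][:,:,::-1])
a=bot.grab_frame("scene");cv2.imwrite("pics/s4.png",cv2.resize(a["image"][160:310,130:330,::-1],None,fx=3.9,fy=3.9,interpolation=cv2.INTER_CUBIC))
E
```

```text
[ 0.62920543 -0.03509003  0.0739717 ] [-0.04054455 -0.35783312  0.66445814]
```

View pics/w4.png

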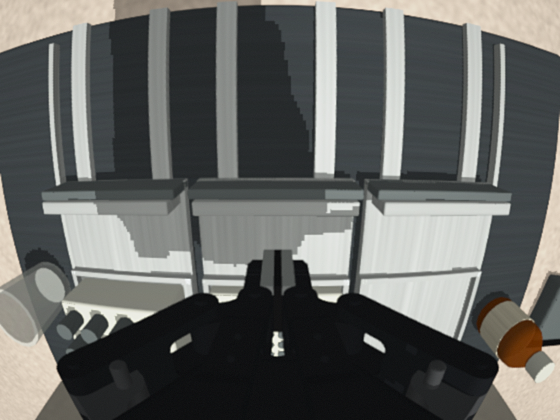

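View pics/s4.png

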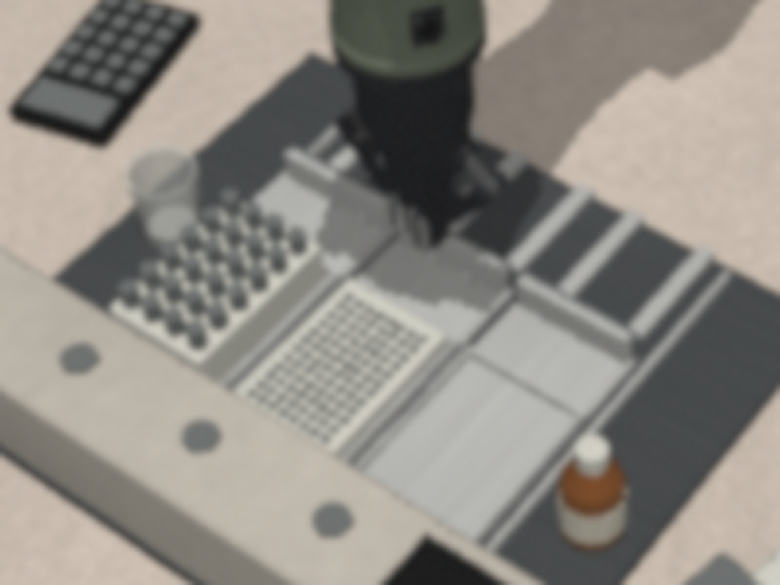

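The wrist view shows the lip across rows 200-215 with the fingertip at about (278,252), inside the well. I'll check the clearance numerically.

```bash
python3 - <<'E'
from workcell import bot
import numpy as np
from scipy.spatial.transform import Rotation as Ro
s=bot.observe();f=bot.grab_frame("wrist");K=f["K"];M=np.array(f["mount"])
Rt=Ro.from_euler("xyz",s["tool_rot"]).as_matrix();p=s["position"]
def pw(X,tool=False):
    q=np.array(X,float) if tool else Rt.T@(np.array(X)-p)
    c=M[:3,:3].T@(q-M[:3,3]);th=np.arccos(c[2]/np.linalg.norm(c));n=np.hypot(c[0],c[1])
    return (K[0,2]+K[0,0]*th*c[0]/n,K[1,2]+K[0,0]*th*c[1]/n)
def W(x,y,z):
    t=.0076;return [.6355+x*np.cos(t)-y*np.sin(t),-.0365+x*np.sin(t)+y*np.cos(t),z]
for n,X in dict(lipL=(-.025,.045,.054),lipR=(-.025,-.045,.054),lipfront=(-.033,-.045,.054),facefrontL=(-.039,-.048,.05),wellend=(.025,0.04,.034)).items():print(n,np.round(pw(W(*X)),1))
for X in[(0,0,0),(.011,0,0),(.011,.015,0)]:print(X,np.round(pw(X,True),1))
E
```

```text
lipL [359.1 212.5]
lipR [193.9 212.4]
lipfront [192.8 198.2]
facefrontL [188.7 185.7]
wellend [337.7 276. ]
(0, 0, 0) [278.9 265.3]
(0.011, 0, 0) [278.9 244.9]
(0.011, 0.015, 0) [310.2 244.8]
```

The prediction matches the picture (lip at cols 193-360, row 213), leaving about 7 mm to the lip and 20 mm to the nest rim. Going down into the well.

Request:
{"name": "servo_tool", "arguments": {
  "rows": [
    [[-0.2,0,1.3,0,0,0],[0,0,1.3,0,0,0],[0,0,1.0,0,0,0],[0,0,0,0,0,0]]
  ]
}}

```text
clock: 8.1
position: [0.6324, -0.0354, 0.0392]
tool_rot: [-3.142, -0.002, -3.134]
force: [-0.3, 0.3, -0.1]
grip_width: -0.0003
```

Request:
{"name": "servo_tool", "arguments": {
  "rows": [
    [[0.3,0,0,0,0,0],[0.3,0,0,0,0,0],[0.3,0,0,0,0,0],[0.4,0,0,0,0,0],[0.5,0,0,0,0,0]]
  ]
}}

```text
clock: 8.72
position: [0.6152, -0.0356, 0.0406]
tool_rot: [-3.142, 0.001, -3.134]
force: [1.5, 0.1, 0.6]
grip_width: 0.0004
```

Request:
{"name": "servo_tool", "arguments": {
  "rows": [
    [[0.6,0,0.1,0,0,0],[0.7,0,0.1,0,0,0],[0.8,0,0,0,0,0],[0.8,0,0,0,0,0],[0.8,0,0,0,0,0]]
  ]
}}

```text
clock: 9.35
position: [0.5774, -0.0358, 0.0382]
tool_rot: [3.142, -0.0, -3.134]
force: [3.4, -0.1, -1.7]
grip_width: 0.0001
```

Request:
{"name": "servo_tool", "arguments": {
  "rows": [
    [[0.8,0,0,0,0,0],[0.8,0,0,0,0,0],[0.7,0,0,0,0,0],[0.6,0,0,0,0,0],[0.5,0,0,0,0,0]]
  ]
}}

```text
clock: 9.98
position: [0.5437, -0.0361, 0.0383]
tool_rot: [-3.142, 0.0, -3.134]
force: [3.0, 1.6, -1.7]
grip_width: -0.0
```

Request:
{"name": "servo_tool", "arguments": {
  "rows": [
    [[0.3,0,0,0,0,0],[0.3,0,0,0,0,0],[0.2,0,0,0,0,0],[0.2,0,0,0,0,0]]
  ]
}}

```text
clock: 10.48
position: [0.534, -0.0362, 0.0383]
tool_rot: [-3.142, 0.0, -3.134]
force: [1.0, 1.3, 0.0]
grip_width: -0.0002
```

Request:
{"name": "servo_tool", "arguments": {
  "rows": [
    [[0.2,0,0,0,0,0],[0.2,0,0,0,0,0],[0.2,0,0,0,0,0],[0.2,0,0,0,0,0],[0.1,0,0,0,0,0]]
  ]
}}

```text
clock: 11.1
position: [0.5249, -0.0363, 0.0383]
tool_rot: [-3.142, -0.0, -3.134]
force: [1.7, 2.4, -0.2]
grip_width: -0.0001
```

Request:
{"name": "servo_tool", "arguments": {
  "rows": [
    [[0.15,0,0,0,0,0],[0.15,0,0,0,0,0]]
  ]
}}

```text
clock: 11.35
position: [0.5219, -0.0363, 0.0383]
tool_rot: [-3.142, -0.0, -3.134]
force: [1.7, 2.2, 0.2]
grip_width: 0.0002
```

Request:
{"name": "servo_tool", "arguments": {
  "rows": [
    [[0.15,0,0,0,0,0],[0.15,0,0,0,0,0]]
  ]
}}

```text
clock: 11.6
position: [0.5209, -0.0363, 0.0385]
tool_rot: [3.142, 0.004, -3.134]
force: [18.5, -0.1, -12.3]
grip_width: -0.0001
```

Request:
{"name": "servo_tool", "arguments": {
  "rows": [
    [[0.15,0,0,0,0,0],[0,0,0,0,0,0]]
  ]
}}

```text
clock: 11.85
position: [0.5209, -0.0363, 0.0388]
tool_rot: [3.142, 0.007, -3.134]
force: [20.9, -0.9, -14.3]
grip_width: 0.0003
```

Request:
{"name": "servo_tool", "arguments": {
  "rows": [
    [[-0.5,0,0,0,0,0],[-0.8,0,0,0,0,0],[0,0,0,0,0,0]]
  ]
}}

```text
clock: 12.22
position: [0.5307, -0.0362, 0.0382]
tool_rot: [-3.142, -0.0, -3.134]
force: [-0.5, 0.5, 0.4]
grip_width: 0.0002
```

Request:
{"name": "servo_tool", "arguments": {
  "rows": [
    [[0,0,-2,0,0,0],[0,0,-4,0,0,0],[0,0,-6,0,0,0],[0,0,-6,0,0,0],[4,0,0,0,0,0]]
  ]
}}

```text
clock: 12.85
position: [0.4929, -0.0364, 0.2219]
tool_rot: [3.141, 0.007, -3.134]
force: [-0.0, 0.4, -1.7]
grip_width: 0.0004
```

Request:
{"name": "servo_tool", "arguments": {
  "rows": [
    [[3,6,0,0,0,0],[2,6,0,0,0,0],[2,6,0,0,0,0],[2,6,0,0,0,0],[2,6,0,0,0,0]]
  ]
}}

```text
clock: 13.48
position: [0.3802, 0.2572, 0.2184]
tool_rot: [-3.141, 0.0, -3.134]
force: [1.3, 0.1, 0.2]
grip_width: -0.0002
```

Request:
{"name": "servo_tool", "arguments": {
  "rows": [
    [[2,6,0,0,0,0],[2,6,0,0,0,0],[0,3,0,0,0,0],[0,0,0,0,0,0]]
  ]
}}

```text
clock: 13.98
position: [0.3396, 0.4056, 0.2178]
tool_rot: [-3.141, -0.001, -3.131]
force: [0.1, -0.5, -0.1]
grip_width: -0.0002
```

```bash
python3 - <<'E'
from workcell import bot
import cv2,numpy as np
from h import *
s=bot.observe();print(s["position"],s["force"])
f=bot.grab_frame("top");cv2.imwrite("pics/t5.png",cv2.resize(f["image"][60:225,180:400,::-1],None,fx=3.6,fy=3.6,interpolation=cv2.INTER_CUBIC))
a=bot.grab_frame("scene");cv2.imwrite("pics/s5.png",cv2.resize(a["image"][120:350,90:390,::-1],None,fx=2.6,fy=2.6))
g=f["image"].max(2).astype(int)
for u in(240,291,333):
    v=np.argmin(np.diff(g[150:205,u]))+150
    r=[v for v in range(150,215) if g[v,u]<70 ]
    print(u,r[:1],ray(f,u,r[0]-.5,.02).round(4))
E
```

```text
[0.33963026 0.40563409 0.21778806] [ 0.10344664 -0.54694271 -0.13517308]
240 [169] [0.5986 0.0789 0.02  ]
291 [211] [ 0.4964 -0.0391  0.02  ]
333 [166] [ 0.6002 -0.141   0.02  ]
```

View pics/t5.png

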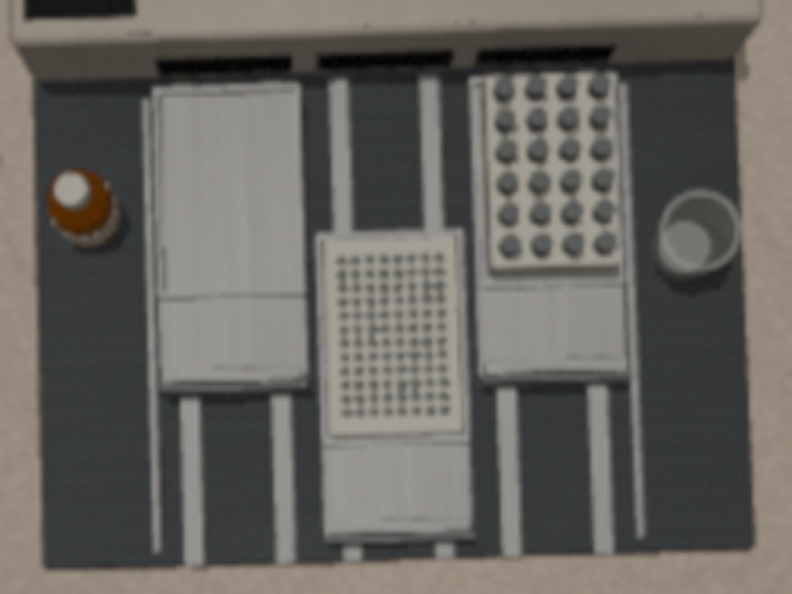

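View pics/s5.png

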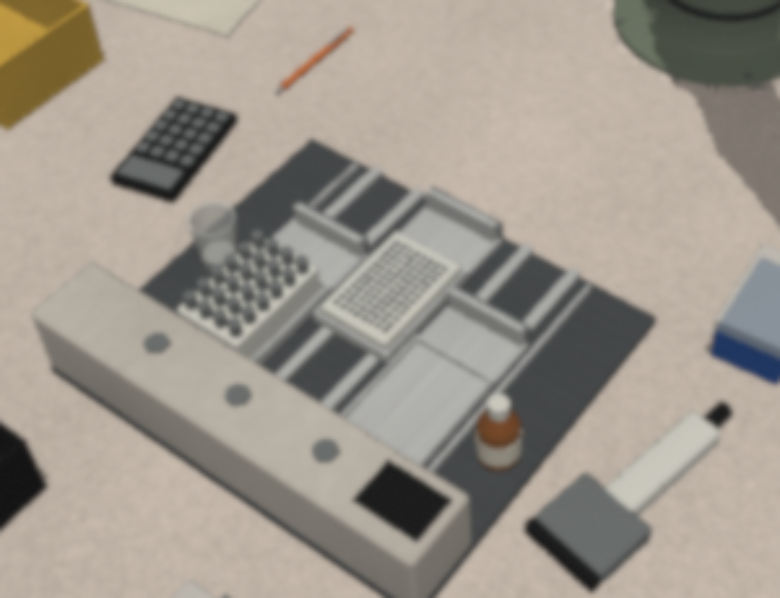

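Both views show the empty and rack carriers home and the plate carrier about 100 mm out. The plate is in its nest and the arm is clear, so I'm handing in.

```bash
python3 -c "
from workcell import bot
print(bot.job_done())"
```

```text
the job is handed in; nothing more can be done
None
```

The job is done and handed in at about 14 s of the 45 s allowed. I pushed the empty carrier (left lane) home first, then drew the plate carrier (middle lane) out by its lip to the front stop.

- **Empty carrier:** I pushed on its face with the shut fingertips. It stopped moving at the home stop and the push force rose to about 50 N along the rail, with about 43 N upward on the tool. The last picture shows it level with the rack carrier.
- **Plate carrier:** With a fingertip hooked behind the lip, it moved until the force rose to about 20 N with no further travel. The stop came within a millimetre of where I expected it. In the top image the carrier measures about 102 mm out, which matches the 100 mm stop within the roughly 2 mm pixel error.
- **Everything else:** The plate still lies in its nest and the rack carrier is still home. The surrounding items visible in the last views look unmoved. The arm finished well clear, with about zero force on the tool.

No check failed. My image-based position of the deck was off by up to about 4 mm in places, so I relied on the force contacts to find both stops.

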